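Unbolt and drop the locker flap with a hooked rod

TASK

Open the small grey locker with the hooked rod that hangs in the fork stand: reach in under the hood with the hook, draw the bolt fully back to the right by its loop, then pull the wooden flap all the way down until it lies level. Hang the rod back in its fork, upright with its collar resting on the prongs. Keep the hand itself off the locker and leave the other things on the table where they are.

Things in the scene. Friction and masses are not known exactly. Their poses are not given: they have to be found in the camera images.
- rod_grip (a point): Centre of the hooked rod's black flat-sided handle, 18 (rod x) by 12 (rod y) by 68 mm tall; take it across the 12 mm. Axes: z up the rod, -x the way the toe points. Under the handle a round steel collar (30 mm across, 5 thick, top 34 mm below this point), then a straight steel rod 6.4 mm thick. About 110 g. Starts hanging upright in the fork, toe toward the fork's mouth
- hook_corner (a point): Foot of the hooked rod, 169 mm below rod_grip: where the rod bends at a right angle into a straight toe along -x, 6.4 mm thick, its end 17 mm from the rod's centre line. This point is where the centre lines meet; axes as rod_grip
- rod_collar (a point): On the hooked rod: centre of the underside of the collar, 39 mm below rod_grip and 130 mm above hook_corner; axes as rod_grip
- fork_seat (a point): Fixed stand, base 110x90x12 mm, with a level fork: midway between the prongs on their upper face, 170 mm up, where the collar's underside rests. -x: open mouth; +x: post, 42 mm away, no higher than the fork. Prongs 8 mm thick; slot 18 mm wide, from 35 mm on the mouth side (last 20 mm flared) to 29 mm on the post side. To free the rod lift the collar and go out by the mouth
- locker: Fixed grey locker, 90 deep (x) by 200 wide (y) mm; origin under its centre on the table, -x its front, +y its left seen from the robot. Front plane x = -45 mm. A level aluminium hood, 220 wide, overhangs it to x = -121 mm, underside 216 mm up, front lip to 228: the bolt is reached at a slant, from under its edge. Keeper for the bolt on the front at y = 86 to 100 mm, 35 mm proud
- flap (a joint): Angle of the wooden flap, 168 wide by 98 mm high, under the hood; hinged along its bottom edge. 0 = shut (upright), 1.57 = fully down, level, toward the robot. Opens no more than about 0.05 until the bolt is drawn. Damped hinge: past about 0.4 it sinks by itself and lies level 1 to 3 s later
- flap_hinge (a point): Middle of the flap's hinge line, 68 mm above the table and 53 mm in front of the locker's centre; y is the hinge line; turns with the flap; flap shut: axes as the locker's
- bolt (a joint): Travel of the steel bolt on the flap's outer face: 0 = shot into the keeper, 0.034 = fully drawn to the right (locker -y). Needs about 1.5 N and stays where it is left
- loop_bar (a point): Middle of the front bar of the bolt's loop handle, a level U of 5 mm round steel standing out from the flap: bar along y, 35 mm clear between its legs, 32 mm clear between bar and bolt (toward +x), open above and below. Moves with bolt and flap. Flap shut: 138 mm up, 54 mm in front of the hinge line, 14 mm behind the hood's edge, 78 mm under the hood
- dish: Bystander: low round glass dish, 90 mm across and 62 tall; origin under its centre
- shell_a: Bystander: pale oyster shell, inside up, 93x107x16 mm; origin under its centre
- shell_b: Bystander: rough dark oyster shell, 98x120x17 mm; origin under its centre
- block: Bystander: small dark wooden block, 58x92x13 mm; origin under its centre
- vial: Bystander: small glass bottle with a white cap, 32 mm across and 54 tall; origin under its centre
- plate: Bystander: small glass plate, 50x75x8 mm; origin under its centre
- beads: Bystander: shallow clear dish of white beads, 55 mm across and 13 tall; origin under its centre

How it is judged:
On the way, in this order (a step that is already met when the one before it is completed fails the run):
1. the bolt is drawn while the flap is still near shut (value of joint bolt above 0.024 m and value of joint flap below 0.5 rad), for 0.1 s.
2. the flap lies level (value of joint flap above 1.45 rad), for 0.2 s.
At the end, for the whole second after the job is handed in: The bolt is drawn by more than 22 mm, the flap lies down at more than 1.45 rad, and the hooked rod hangs released and at rest in the fork: the collar's underside within 30 mm of fork_seat horizontally and level with the prongs (-4 to +6 mm), the rod within 0.2 rad of upright (value of joint bolt above 0.022 m and value of joint flap above 1.45 rad and horizontal distance between rod_collar and fork_seat below 0.03 m and z of rod_collar in the frame of fork_seat between -0.004 and 0.006 m and angle between rod_grip's own z axis and vertical below 0.2 rad); the robot touches nothing.
It fails at once if the hand or arm presses on the locker, its flap or its bolt (more than 2 N) (contact force between any of the fingers, the arm and locker above 2 N).
It fails at once if another thing on the table is shifted by more than 30 mm (distance of any of dish, shell_a, shell_b, block, vial, plate, beads from where it was at the start of the episode above 0.03 m).
It also fails if it takes over 58 s, if anything falls off the work surface, if the arm or the gripper's body presses on something with over 40 N, if the wrist force passes 120 N, or if a joint passes its speed limit or range.

ROBOT

A 7-joint arm with a two-finger parallel gripper is mounted at the origin on a cart in front of the work surface, level with it; the furniture and walls round the work are solid. World frame = base frame: x ahead of the robot, y to its left, z up, the work surface at z = 0. Lengths are in m, angles in rad, forces in N, time in s.
With the tool pointing down it reaches from about 0.35 to 0.9 m from the base axis. Payload 19.9 kg.
Tool frame: the origin (TCP) lies on the centre line of the jaws, within the pads' length; the fingertips stand 22 mm ahead of it and the grasp point (between the pads) lies 3 mm ahead of it; z points along the fingers, y is the line along which they close (so a half turn about z gives the same grasp; the last joint's range is limited). The gripper opens to 94 mm and grips with 3 to 60 N. Pads are 16 mm wide; open, the fingers measure 119 mm over their backs; the gripper's body (75 mm by 177 mm) begins 78 mm behind the grasp point.
Start: joints at [-1.194, 0.417, -0.01, 1.614, 0.005, 1.111, -0.053], TCP at [0.254, 0.571, 0.227] pointing down, gripper open.
Joint ranges: [-2.81, 2.81], [-0.39, 2.02], [-1.27, 1.25], [0.06, 2.57], [-1.19, 4.33], [0.19, 2], [-2.82, 2.82]. Speed limits (rad/s): [1.89, 1.89, 2.39, 2.39, 3.01, 3.01, 3.01].

INTERFACE

Orientations are given as a unit quaternion [x, y, z, w].
In Python, from bench import ctrl gives the robot as it stands.
- The arm moves only by the tool apply_moves, never from a script. Its argument "steps" is a list of rows, each an object of numbers: "tx", "ty", "tz": the shift along the tool's x, y, z in mm; "twist": the turn about the tool's z in degrees; "hand": the finger opening in mm, from 0 to 94. In form: [{"tx": .., "ty": .., "tz": .., "twist": .., "hand": ..}, ...]. A call has 1 to 10 rows; each row shifts and turns the commanded pose from where the row before left it, along the tool's axes as they then stand; what a row does not reach is not made up. A row lasts 1/10 s, in which the tool goes at most 50 mm and 8.59 degrees, less where a joint would pass 70% of its speed; a pose out of reach is approached as far as the arm can. A call with a gripper value outside its range is refused whole. The fingers move at their own pace and stop on an object; "force" is the grip in N (left out, the last holds). Time passes only in rows, so rows that do not move let the fingers close. It gives the time, the measured TCP pose, the force, the opening and the grip force at its end, in the units of the state.
- ctrl.get_state(): the state, without advancing time (a new reading comes with each control period).
- ctrl.get_image(name): name is "side" or "top"; returns a dict with "color" (384x512x3 uint8, blue, green, red), "camera_matrix" (3x3 intrinsics, pixels), "k1" (the pictures are not rectified: a ray, as slopes to the right and down, at radius r is drawn at 1 + k1 r^2 times it, then the intrinsics apply), "origin" and "attitude" of the camera in the world. Camera axes: x right, y up, looking along -z (the intrinsics and any distortion apply to the point x, -y, -z); pixel columns grow to the right and rows downward; lengths in m; the calibration is good to about 2 mm. A picture is of the moment at which its call begins. There is no depth.
- ctrl.hand_in(): hands the job in; it is judged then, once.
The state is a dict: "clock": time; "joint_positions": joint angles; "joint_velocities": joint speeds; "tau": joint torques, N m; "ee_pos": TCP position; "orientation": TCP orientation; "wrist_force": force on the tool from outside, world axes, zero at the start; "moment": the same for the moment, N m; "gripper_width": finger opening in m; "grip_force": force on a finger pad.
Only numpy, scipy, OpenCV 4.12 (cv2) and the standard library are available. Lean on these libraries where they do the work, as an engineer would, in place of code of your own. Each camera call takes 0.05 s, during which the arm holds its last target. There are 200 camera calls.

## Working session

There is one attempt and no reset: what is moved stays moved. The work goes in short steps, Python scripts to look and compute and a tool call to move; the robot and the scene stay as the last step left them, time stands still between calls to the robot, and variables do not carry over. Pictures are saved under pics/ and viewed, at most 10 in all, crops included, and the job is handed in when it is done.

Besides the shell and the picture viewer there is one more tool, called after "Request:" as name(argument=value, ...), one argument or row to a line, values as JSON. apply_moves: Moves the arm, as the interface text tells. Its arguments: {"type":"object","properties":{"steps":{"type":"array","items":{"type":"object","properties":{"tx":{"type":"number"},"ty":{"type":"number"},"tz":{"type":"number"},"twist":{"type":"number"},"hand":{"type":"number"}}}},"force":{"type":"number"}},"required":["steps"]}

```bash
ls; mkdir -p pics; python3 - <<'E'
from bench import ctrl
import cv2,numpy as np
s=ctrl.get_state();print({k:np.round(v,3).tolist() for k,v in s.items()})
for n in("side","top"):
    d=ctrl.get_image(n);cv2.imwrite(f"pics/{n}0.png",d["color"])
    print(n,d["camera_matrix"],d["k1"],d["origin"],d["attitude"])
E
```

```text
pics
{'clock': 0.0, 'joint_positions': [-1.195, 0.418, -0.01, 1.614, 0.005, 1.111, -0.053], 'joint_velocities': [-0.0, 0.0, 0.001, -0.001, 0.0, 0.001, -0.0], 'tau': [-0.001, -85.125, 0.638, -42.598, -0.049, 0.019, 0.0], 'ee_pos': [0.253, 0.571, 0.227], 'orientation': [0.207, 0.978, -0.001, -0.0], 'wrist_force': [0.422, 0.243, -0.653], 'moment': [0.017, -0.04, -0.046], 'grip_force': 0.0, 'gripper_width': 0.094}
side [[449.54603786   0.         256.95689086]
 [  0.         449.54603786 190.30632535]
 [  0.           0.           1.        ]] -0.10351365586061034 [ 0.16645186 -0.87987156  1.29438062] [ 0.32581654 -0.07530394 -0.22177255  0.91596388]
top [[378.97723543   0.         257.6264259 ]
 [  0.         378.97723543 193.57368563]
 [  0.           0.           1.        ]] 0.017485478015308555 [ 0.42833536 -0.03719691  1.26352346] [-0.04771939  0.0488646   0.71306855 -0.69775952]
```

View pics/side0.png

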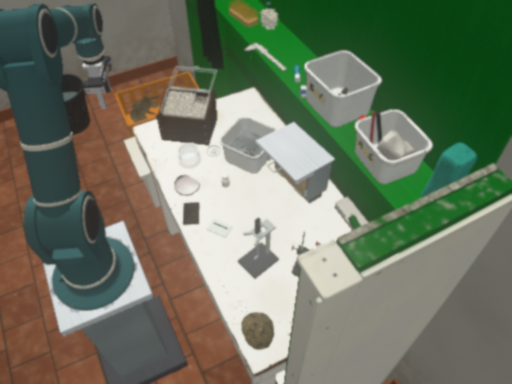

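View pics/top0.png

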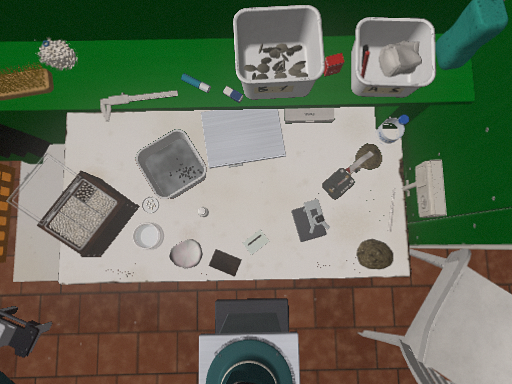

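The top view shows the locker hood at about (243,137) and the fork stand at about (312,218). The side view has the stand near (260,245) and the locker near (300,160). I'll enlarge both.

```bash
python3 - <<'E'
import cv2,numpy as np
t=cv2.imread("pics/top0.png");s=cv2.imread("pics/side0.png")
f=lambda im,x,y,w,h,k:cv2.resize(im[y:y+h,x:x+w],None,fx=k,fy=k,interpolation=cv2.INTER_CUBIC)
cv2.imwrite("pics/c1.png",np.hstack([f(t,280,185,60,65,6.5)[:420,:390],f(s,230,205,60,80,5.25)[:420]][:2]) if 0 else f(t,190,95,160,120,5))
a=f(t,280,190,50,60,8);b=f(s,232,208,50,75,8)
c=np.zeros((600,800,3),np.uint8);c[:480,:400]=a;c[:600,400:800]=b;cv2.imwrite("pics/c2.png",c)
E
```

```text
(no output)
```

View pics/c2.png

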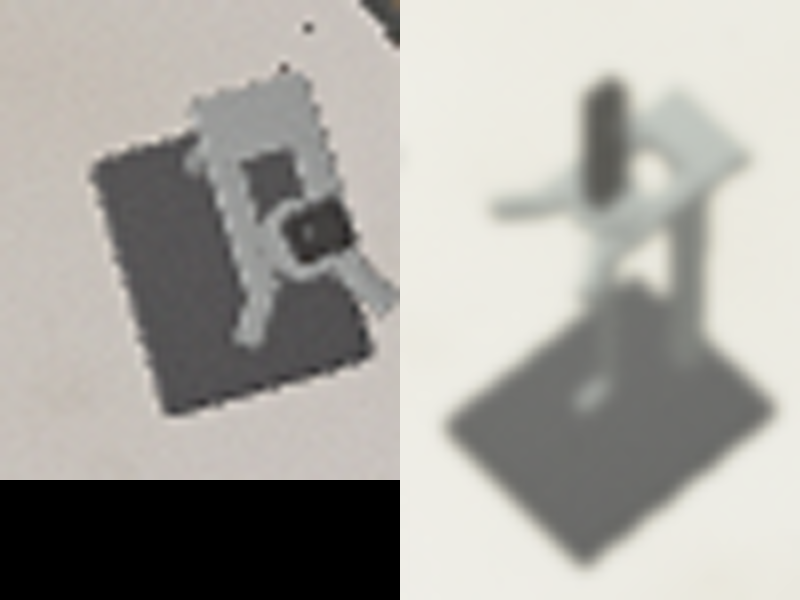

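View pics/c1.png

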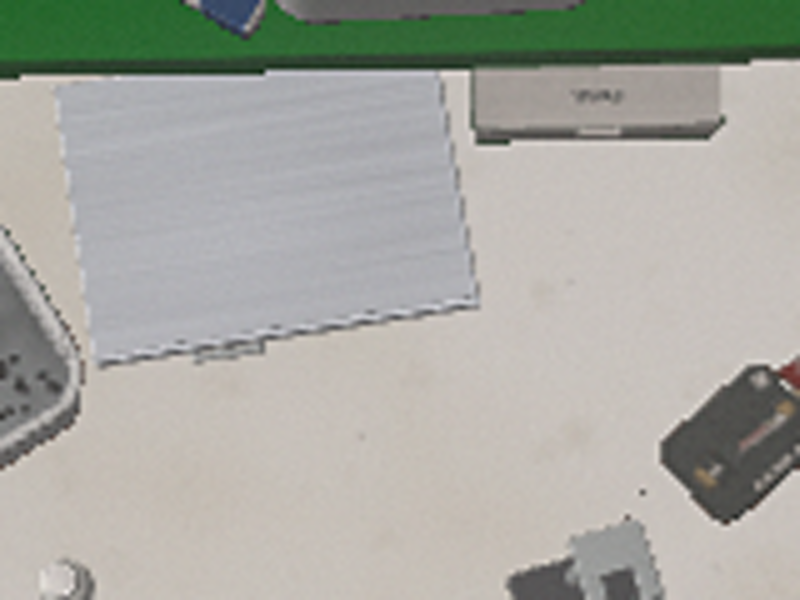

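```bash
cat > h.py <<'E'
import numpy as np,cv2
from scipy.optimize import least_squares
from scipy.spatial.transform import Rotation as R
C={"side":(449.546,256.957,190.306,-0.1035137,[0.16645186,-0.87987156,1.29438062],[0.32581654,-0.07530394,-0.22177255,0.91596388]),
"top":(378.977,257.626,193.574,0.0174855,[0.42833536,-0.03719691,1.26352346],[-0.04771939,0.0488646,0.71306855,-0.69775952])}
def proj(n,P):
    f,cx,cy,k,o,q=C[n];c=R.from_quat(q).inv().apply(np.atleast_2d(P)-o)
    s=np.c_[c[:,0],-c[:,1]]/-c[:,2:];s=s*(1+k*(s**2).sum(1,keepdims=True));return s*f+[cx,cy]
def atz(n,uv,z):
    r=least_squares(lambda p:(proj(n,[p[0],p[1],z])[0]-uv),[.5,0.]);return r.x
E
python3 - <<'E'
from h import *
T=lambda u,v:((u+.5)/8-.5+280,(v+.5)/8-.5+190)
S=lambda u,v:((u-400+.5)/8-.5+232,(v+.5)/8-.5+208)
L=lambda u,v:((u+.5)/5-.5+190,(v+.5)/5-.5+95)
for nm,c,uv,z in [("baseFL","top",T(165,415),.012),("baseFR","top",T(372,352),.012),("baseBL","top",T(92,172),.012),
("plateBL","top",T(190,103),.17),("plateBR","top",T(305,72),.17),("slotend","top",T(265,157),.17),("tipL","top",T(248,344),.17),("tipR","top",T(388,304),.17),
("handtop","top",T(338,236),.243),("handbot","top",T(302,225),.175),
("S base","side",S(447,428),.012),("S base","side",S(583,565),.012),("S base","side",S(775,410),.012),("S plateB","side",S(745,158),.17),("S plateB","side",S(675,85),.17),
("S handtop","side",S(606,85),.243),("S handbot","side",S(600,200),.175),("S toe","side",S(590,398),.040),
("hoodFL","top",L(98,366),.228),("hoodFR","top",L(478,304),.228),("hoodBR","top",L(440,70),.228),("hoodBL","top",L(58,85),.228),("bar","top",L(231,354),.138),("barL","top",L(196,360),.138),("barR","top",L(265,348),.138)]:
    print(nm,np.round(atz(c,uv,z)*1000,1))
E
```

```text
baseFL [ 439.2 -177. ]
baseFR [ 463.1 -262.9]
baseBL [ 539.6 -150.5]
plateBL [ 549.9 -172.6]
plateBR [ 560.3 -214.8]
slotend [ 529.7 -199. ]
tipL [ 462.5 -190.1]
tipR [ 475.7 -240.9]
handtop [ 495.7 -211.6]
handbot [ 504.4 -210.5]
S base [ 440.8 -184.9]
S base [ 461.9 -266.1]
S base [ 563.9 -238.9]
S plateB [ 557.5 -216.7]
S plateB [ 549.8 -174.6]
S handtop [ 503. -209.]
S handbot [ 498.8 -211.4]
S toe [ 491.9 -213.9]
hoodFL [646.1  92.7]
hoodFR [ 676.8 -119.9]
hoodBR [ 813.3 -102.5]
hoodBL [809.1 114.6]
bar [670.7  23.5]
barL [667.4  44.7]
barR [673.9   2.9]
```

The rod and fork fit the given sizes: yaw about 15°, seat about (502,-206), rod about (501,-210). The bar comes out 14.4 mm behind the hood edge, as given. I'll check the locker in the side view with the predicted points drawn in.

```bash
python3 - <<'E'
from h import *
s=cv2.imread("pics/side0.png");k=7;x0,y0,w,h=250,115,100,85
im=cv2.resize(s[y0:y0+h,x0:x0+w],None,fx=k,fy=k,interpolation=cv2.INTER_CUBIC)
yaw=np.radians(8.0);Rz=np.array([[np.cos(yaw),-np.sin(yaw)],[np.sin(yaw),np.cos(yaw)]])
o=np.array([.6615,-.0136])-Rz@[-.121,0];print(o)
W=lambda x,y,z:[*(o+Rz@[x/1e3,y/1e3]),z/1e3]
for p in [(-121,110,228),(-121,-110,228),(-121,-110,216),(-107,12,138),(-107,35,138),(-107,58,138),(-45,-100,0),(45,-100,0)]:
    u=((proj("side",W(*p))[0]-[x0,y0]+.5)*k-.5);cv2.circle(im,tuple(int(a) for a in np.round(u)),3,(0,0,255),1)
cv2.imwrite("pics/c3.png",im)
E
```

```text
[0.78132244 0.00323995]
```

View pics/c3.png

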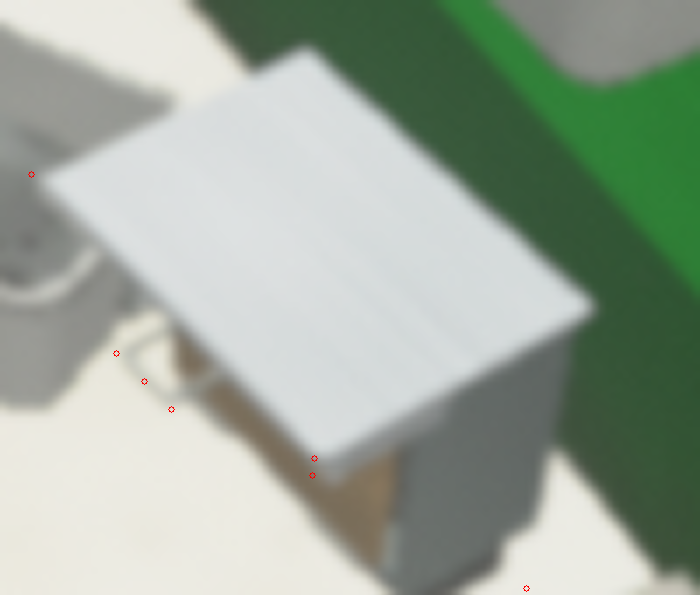

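```bash
python3 - <<'E'
from h import *
S=lambda u,v:np.array([(u+.5)/7-.5+250,(v+.5)/7-.5+115])
L=lambda u,v:np.array([(u+.5)/5-.5+190,(v+.5)/5-.5+95])
def pts(p):
    x,y,a,b=p;c,s=np.cos(a),np.sin(a)
    W=lambda X,Y,Z:[x+c*X-s*Y,y+s*X+c*Y,Z]
    return [W(-.121,.110,.228),W(-.121,-.110,.228),W(-.107,b+.021,.138),W(-.107,b-.021,.138)]
s=[S(42,180),S(318,462),S(124,352),S(171,404)];t=[L(98,364),L(478,304),L(196,358),L(265,347)]
f=lambda p:np.r_[(proj("side",pts(p))-s).ravel(),(proj("top",pts(p))-t).ravel()]
r=least_squares(f,[.78,0,.14,.035]);print(r.x,r.fun.round(2))
# fork/rod
T=lambda u,v:((u+.5)/8-.5+280,(v+.5)/8-.5+190)
S2=lambda u,v:((u-400+.5)/8-.5+232,(v+.5)/8-.5+208)
g=lambda p:np.r_[(proj("side",[[p[0],p[1],.243],[p[0],p[1],.175]])-[S2(606,85),S2(600,200)]).ravel(),(proj("top",[[p[0],p[1],.243],[p[0],p[1],.175]])-[T(338,236),T(302,225)]).ravel()]
q=least_squares(g,[.5,-.2]);print(q.x,q.fun.round(2))
E
```

```text
[0.78290679 0.00106197 0.13299215 0.03710796] [-0.81 -0.84 -0.18 -0.38 -0.47  0.14 -0.06  0.15 -0.47 -0.41  1.48 -0.3
  0.08 -0.16 -0.   -0.05]
[ 0.50026442 -0.21078798] [-0.55  0.81  0.35 -0.35 -0.38 -1.69  0.16  1.44]
```

```bash
cat >> h.py <<'E'
def todo(x,y,z,yawx=None):
    from bench import ctrl
    s=ctrl.get_state();r=R.from_quat(s["orientation"]);d=r.inv().apply(np.array([x,y,z])-s["ee_pos"])*1000
    tx=r.as_matrix()[:,0];a=np.degrees(np.arctan2(tx[1],tx[0]))
    print("t=%.2f"%s["clock"],"tool d mm",d.round(1),"n",np.linalg.norm(d).round(0),"yaw",a.round(2),"pos",np.round(s["ee_pos"],4),"twist",None if yawx is None else round(-(yawx-a),2),"w",round(s["gripper_width"]*1000,1),"F",np.round(s["wrist_force"],2),"z",r.as_matrix()[:,2].round(3))
E
python3 -c "
from h import *
todo(.5,-.211,.40,15.2)"
```

```text
t=0.10 tool d mm [-542.6 -614.9 -172.4] n 838.0 yaw 156.07 pos [0.2534 0.571  0.2269] twist 140.87 w 94.2 F [-0.16  0.23  0.92] z [-0.    -0.001 -1.   ]
```

Request:
apply_moves(
  steps=[
    {"tz":-35,"twist":8.3},
    {"tz":-35,"twist":8.3},
    {"tz":-35,"twist":8.3},
    {"tz":-35,"twist":8.3},
    {"tz":-32,"twist":8.3},
    {"twist":8.3},
    {"twist":8.3},
    {"twist":8.3},
    {"twist":8.3},
    {"twist":8.3},
  ],
)

```text
invalid input at $.steps[0]: expected keys tx, ty, tz, twist, hand
```

Request:
apply_moves(
  steps=[
    {"twist":8.3},
    {"twist":8.3},
    {"twist":8.3},
    {"twist":8.3},
    {"twist":8.3},
    {"twist":8.3},
    {"twist":8.2},
    {"ty":45,"tx":2},
    {"ty":45,"tx":2},
    {"ty":45,"tx":2},
  ],
)

```text
invalid input at $.steps[0]: expected keys tx, ty, tz, twist, hand
```

Request:
apply_moves(
  steps=[
    {"ty":45,"tx":2},
    {"ty":45,"tx":2},
    {"ty":45,"tx":2},
    {"ty":45,"tx":2},
    {"ty":45,"tx":2},
    {"ty":45,"tx":2},
    {"ty":45,"tx":2},
    {"ty":45,"tx":2},
    {"ty":45,"tx":2},
    {"ty":45,"tx":2},
  ],
)

```text
invalid input at $.steps[0]: expected keys tx, ty, tz, twist, hand
```

```bash
python3 -c "
from h import *
todo(.5,-.211,.212,15.2)"
```

```text
t=0.10 tool d mm [-542.6 -614.7   15.6] n 820.0 yaw 156.07 pos [0.2534 0.571  0.2269] twist 140.87 w 94.2 F [-0.16  0.23  0.92] z [-0.    -0.001 -1.   ]
```

All five keys are required in every row.

Request:
apply_moves(
  steps=[
    {"tx":0,"ty":0,"tz":-35,"twist":8.3,"hand":60},
    {"tx":0,"ty":0,"tz":-35,"twist":8.3,"hand":60},
    {"tx":0,"ty":0,"tz":-35,"twist":8.3,"hand":60},
    {"tx":0,"ty":0,"tz":-35,"twist":8.3,"hand":60},
    {"tx":0,"ty":0,"tz":-32,"twist":8.3,"hand":60},
    {"tx":0,"ty":0,"tz":0,"twist":8.3,"hand":60},
    {"tx":0,"ty":0,"tz":0,"twist":8.3,"hand":60},
    {"tx":0,"ty":0,"tz":0,"twist":8.3,"hand":60},
    {"tx":0,"ty":0,"tz":0,"twist":8.3,"hand":60},
    {"tx":0,"ty":0,"tz":0,"twist":8.3,"hand":60},
  ],
)

```text
clock: 1.1
ee_pos: [0.2535, 0.5711, 0.3991]
orientation: [0.805, 0.593, -0.0, 0.0]
wrist_force: [0.4, 0.5, 0.5]
gripper_width: 0.06
grip_force: 0.0
```

Request:
apply_moves(
  steps=[
    {"tx":0,"ty":0,"tz":0,"twist":8.3,"hand":60},
    {"tx":0,"ty":0,"tz":0,"twist":8.3,"hand":60},
    {"tx":0,"ty":0,"tz":0,"twist":8.3,"hand":60},
    {"tx":0,"ty":0,"tz":0,"twist":8.3,"hand":60},
    {"tx":0,"ty":0,"tz":0,"twist":8.3,"hand":60},
    {"tx":0,"ty":0,"tz":0,"twist":8.3,"hand":60},
    {"tx":0,"ty":0,"tz":0,"twist":8.2,"hand":60},
    {"tx":2,"ty":45,"tz":0,"twist":0,"hand":60},
    {"tx":2,"ty":45,"tz":0,"twist":0,"hand":60},
    {"tx":2,"ty":45,"tz":0,"twist":0,"hand":60},
  ],
)

```text
clock: 2.1
ee_pos: [0.2946, 0.4408, 0.3989]
orientation: [0.991, 0.131, -0.0, 0.0]
wrist_force: [0.0, 0.3, 0.1]
gripper_width: 0.0599
grip_force: 0.0
```

Request:
apply_moves(
  steps=[
    {"tx":2,"ty":45,"tz":0,"twist":0,"hand":60},
    {"tx":2,"ty":45,"tz":0,"twist":0,"hand":60},
    {"tx":2,"ty":45,"tz":0,"twist":0,"hand":60},
    {"tx":2,"ty":45,"tz":0,"twist":0,"hand":60},
    {"tx":2,"ty":45,"tz":0,"twist":0,"hand":60},
    {"tx":2,"ty":45,"tz":0,"twist":0,"hand":60},
    {"tx":2,"ty":45,"tz":0,"twist":0,"hand":60},
    {"tx":2,"ty":45,"tz":0,"twist":0,"hand":60},
    {"tx":2,"ty":45,"tz":0,"twist":0,"hand":60},
    {"tx":2,"ty":45,"tz":0,"twist":0,"hand":60},
  ],
)

```text
clock: 3.1
ee_pos: [0.4307, 0.0111, 0.3994]
orientation: [0.991, 0.131, 0.0, -0.0]
wrist_force: [0.6, 1.2, 0.9]
gripper_width: 0.0596
grip_force: 0.0
```

```bash
python3 -c "
from h import *
todo(.5,-.211,.212,15.2)"
```

```text
t=3.10 tool d mm [  9.2 232.6 187.3] n 299.0 yaw 15.06 pos [0.4307 0.0111 0.3994] twist -0.14 w 59.6 F [0.65 1.21 0.87] z [ 0.     0.001 -1.   ]
```

Request:
apply_moves(
  steps=[
    {"tx":2,"ty":46,"tz":0,"twist":0,"hand":50},
    {"tx":2,"ty":46,"tz":0,"twist":0,"hand":50},
    {"tx":2,"ty":46,"tz":0,"twist":0,"hand":50},
    {"tx":2,"ty":47,"tz":0,"twist":0,"hand":50},
    {"tx":1,"ty":47,"tz":0,"twist":0,"hand":50},
    {"tx":0,"ty":0,"tz":27,"twist":0,"hand":50},
    {"tx":0,"ty":0,"tz":45,"twist":0,"hand":50},
    {"tx":0,"ty":0,"tz":30,"twist":0,"hand":50},
    {"tx":0,"ty":0,"tz":0,"twist":0,"hand":50},
  ],
)

```text
clock: 4.0
ee_pos: [0.4907, -0.1823, 0.2961]
orientation: [0.992, 0.13, -0.003, -0.0]
wrist_force: [0.0, 1.1, 0.6]
gripper_width: 0.05
grip_force: 0.0
```

```bash
python3 - <<'E'
from h import *
from bench import ctrl
todo(.5,-.211,.212,15.2)
a=ctrl.get_image("top")["color"];b=ctrl.get_image("side")["color"]
f=lambda im,x,y,w,h,k:cv2.resize(im[y:y+h,x:x+w],None,fx=k,fy=k,interpolation=cv2.INTER_CUBIC)
cv2.imwrite("pics/c4.png",np.hstack([f(a,270,180,80,80,5),f(b,220,180,80,80,5)]))
E
```

```text
t=4.00 tool d mm [ 2.  30.3 84. ] n 89.0 yaw 14.93 pos [ 0.4907 -0.1823  0.2961] twist -0.27 w 50.0 F [0.   1.13 0.63] z [-0.005  0.    -1.   ]
```

View pics/c4.png

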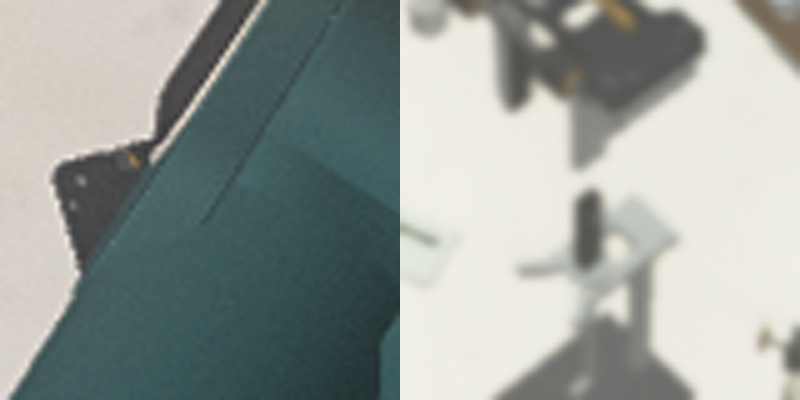

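The hand stopped about 30 mm short in tool y because the speed was limited. It is still above the rod, whose handle is at about (588,230) in the right-hand crop. I'll correct before going down.

Request:
apply_moves(
  steps=[
    {"tx":1,"ty":10,"tz":0,"twist":0,"hand":50},
    {"tx":1,"ty":10,"tz":0,"twist":0,"hand":50},
    {"tx":0,"ty":10,"tz":0,"twist":0,"hand":50},
    {"tx":0,"ty":0,"tz":0,"twist":0,"hand":50},
  ],
)

```text
clock: 4.5
ee_pos: [0.5025, -0.2125, 0.301]
orientation: [0.992, 0.13, 0.001, 0.001]
wrist_force: [-0.1, -0.5, 0.4]
gripper_width: 0.0504
grip_force: 0.0
```

```bash
python3 - <<'E'
from h import *
from bench import ctrl
todo(.5,-.211,.212,15.2)
print(np.round(ctrl.get_state()["joint_positions"],2))
E
```

```text
t=4.50 tool d mm [-2.2 -2.3 88.9] n 89.0 yaw 14.92 pos [ 0.5025 -0.2125  0.301 ] twist -0.28 w 50.4 F [-0.08 -0.51  0.43] z [ 0.002 -0.001 -1.   ]
[-0.54  0.37  1.13  1.75 -0.35  1.24 -0.63]
```

Request:
apply_moves(
  steps=[
    {"tx":-1,"ty":-1,"tz":30,"twist":0,"hand":50},
    {"tx":-1,"ty":-1,"tz":30,"twist":-0.3,"hand":50},
    {"tx":0,"ty":0,"tz":20,"twist":0,"hand":50},
    {"tx":0,"ty":0,"tz":9,"twist":0,"hand":50},
    {"tx":0,"ty":0,"tz":0,"twist":0,"hand":50},
  ],
)

```text
clock: 5.0
ee_pos: [0.4996, -0.2096, 0.2103]
orientation: [0.991, 0.133, -0.0, 0.0]
wrist_force: [-0.2, -0.4, 0.0]
gripper_width: 0.0496
grip_force: 0.0
```

```bash
python3 - <<'E'
from h import *
from bench import ctrl
todo(.5,-.211,.212,15.2)
print(np.round(ctrl.get_state()["joint_positions"],2))
E
```

```text
t=5.00 tool d mm [-0.   1.5 -1.7] n 2.0 yaw 15.29 pos [ 0.4996 -0.2096  0.2103] twist 0.09 w 49.6 F [-0.17 -0.4   0.04] z [-0. -0. -1.]
[-0.47  0.46  1.05  1.86 -0.45  1.08 -0.55]
```

Request:
apply_moves(
  force=8,
  steps=[
    {"tx":0,"ty":1,"tz":-2,"twist":0,"hand":0},
    {"tx":0,"ty":0,"tz":0,"twist":0,"hand":0},
    {"tx":0,"ty":0,"tz":0,"twist":0,"hand":0},
    {"tx":0,"ty":0,"tz":0,"twist":0,"hand":0},
    {"tx":0,"ty":0,"tz":-20,"twist":0,"hand":0},
    {"tx":0,"ty":0,"tz":-20,"twist":0,"hand":0},
    {"tx":0,"ty":0,"tz":-20,"twist":0,"hand":0},
    {"tx":0,"ty":0,"tz":0,"twist":0,"hand":0},
  ],
)

```text
clock: 5.8
ee_pos: [0.5004, -0.2114, 0.274]
orientation: [0.991, 0.133, 0.001, 0.001]
wrist_force: [0.2, -0.7, -2.1]
gripper_width: 0.012
grip_force: 8.0
```

Request:
apply_moves(
  force=5,
  steps=[
    {"tx":12,"ty":-3,"tz":0,"twist":0,"hand":0},
    {"tx":12,"ty":0,"tz":0,"twist":0,"hand":0},
    {"tx":8,"ty":0,"tz":0,"twist":0,"hand":0},
    {"tx":8,"ty":0,"tz":0,"twist":0,"hand":0},
    {"tx":8,"ty":0,"tz":0,"twist":0,"hand":0},
    {"tx":7,"ty":0,"tz":0,"twist":0,"hand":0},
    {"tx":7,"ty":0,"tz":0,"twist":0,"hand":0},
    {"tx":7,"ty":0,"tz":0,"twist":0,"hand":0},
    {"tx":0,"ty":0,"tz":0,"twist":0,"hand":0},
  ],
)

```text
clock: 6.7
ee_pos: [0.5664, -0.1894, 0.2719]
orientation: [0.991, 0.133, 0.0, 0.0]
wrist_force: [-0.2, -0.1, -1.5]
gripper_width: 0.0123
grip_force: 5.0
```

```bash
python3 - <<'E'
from h import *
from bench import ctrl
todo(.5,-.211,.212,15.2)
s=ctrl.get_state();print(np.round(s["joint_positions"],2),s["moment"])
b=ctrl.get_image("side")["color"];cv2.imwrite("pics/s1.png",b)
f=lambda im,x,y,w,h,k:cv2.resize(im[y:y+h,x:x+w],None,fx=k,fy=k,interpolation=cv2.INTER_CUBIC)
cv2.imwrite("pics/c5.png",f(b,215,185,90,95,6))
E
```

```text
t=6.70 tool d mm [-69.7   3.2  59.9] n 92.0 yaw 15.31 pos [ 0.5664 -0.1894  0.2719] twist 0.11 w 12.3 F [-0.22 -0.08 -1.53] z [ 0.    -0.001 -1.   ]
[-0.47  0.51  1.04  1.66 -0.46  1.24 -0.64] [-0.01437198  0.06185688  0.00833595]
```

View pics/c5.png

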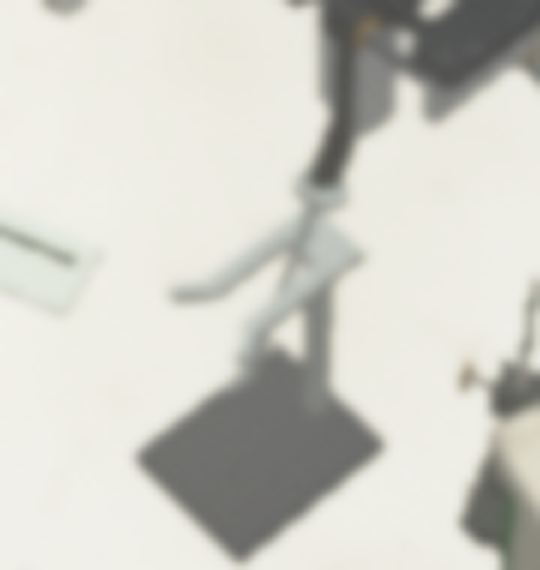

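The rod is now tilted in the jaws, with the collar near (322,190) and the foot near (250,362) in the crop. I'll work out the tilt.

```bash
python3 - <<'E'
from h import *
S=lambda u,v:np.array([(u+.5)/6-.5+215,(v+.5)/6-.5+185])
G=np.array([.5664,-.1894,.2689]);a=np.radians(15.2);ex=np.array([np.cos(a),np.sin(a),0])
def pts(p):
    th,o,ox=p; d=-ex*np.sin(th)-np.array([0,0,np.cos(th)]);g=G+d*o+ex*ox
    toe=-ex*np.cos(th)+np.array([0,0,np.sin(th)])
    return [g+d*.0365,g+d*.169+toe*.005]
m=[S(323,190),S(248,362)]
f=lambda p:np.r_[(proj("side",pts(p))-m).ravel(),p[1]/.002*.5,p[2]/.002*.5]
for th0 in(.2,.6):
    r=least_squares(f,[th0,0,0],x_scale=[.1,.01,.01]);print(np.degrees(r.x[0]),r.x[1:]*1e3,r.fun.round(2),proj("side",pts(r.x)))
E
```

```text
19.866470389849887 [10.83813114 -6.07385482] [-0.49 -3.12 -0.14  0.24  2.71 -1.52] [[267.92495619 213.13192085]
 [255.77460344 245.15292663]]
19.866482424745527 [10.83811972 -6.07384675] [-0.49 -3.12 -0.14  0.24  2.71 -1.52] [[267.92495689 213.13191754]
 [255.77459785 245.15292671]]
```

Request:
apply_moves(
  force=9,
  steps=[
    {"tx":4,"ty":0,"tz":0,"twist":0,"hand":0},
    {"tx":4,"ty":0,"tz":0,"twist":0,"hand":0},
    {"tx":0,"ty":0,"tz":0,"twist":0,"hand":0},
  ],
)

```text
clock: 7.05
ee_pos: [0.5736, -0.1875, 0.272]
orientation: [0.991, 0.133, 0.0, 0.0]
wrist_force: [-1.2, -0.8, -0.8]
gripper_width: 0.0118
grip_force: 9.0
```

Request:
apply_moves(
  force=50,
  steps=[
    {"tx":0,"ty":0,"tz":0,"twist":0,"hand":0},
    {"tx":0,"ty":0,"tz":0,"twist":0,"hand":0},
    {"tx":0,"ty":0,"tz":-30,"twist":0,"hand":0},
    {"tx":0,"ty":0,"tz":-40,"twist":0,"hand":0},
    {"tx":0,"ty":0,"tz":-40,"twist":0,"hand":0},
    {"tx":0,"ty":0,"tz":-20,"twist":0,"hand":0},
    {"tx":0,"ty":0,"tz":0,"twist":0,"hand":0},
  ],
)

```text
clock: 7.75
ee_pos: [0.5737, -0.1883, 0.4046]
orientation: [0.991, 0.133, 0.002, 0.001]
wrist_force: [0.9, 0.1, -1.2]
gripper_width: 0.0117
grip_force: 50.0
```

```bash
python3 - <<'E'
from h import *
from bench import ctrl
todo(.5,-.211,.212,187.6)
s=ctrl.get_state();print(np.round(s["joint_positions"],2),s["moment"])
b=ctrl.get_image("side")["color"]
a=np.radians(15.2);ex=np.array([np.cos(a),np.sin(a),0]);G=s["ee_pos"]-[0,0,.003]
u=(proj("side",G-ex*.06-[0,0,.12])[0]).astype(int);print(u,b.shape)
x0,y0=u-[45,55]
# overlay candidate tilts drawn to the side, in a second copy
k=6;im=cv2.resize(b[y0:y0+95,x0:x0+66],None,fx=k,fy=k,interpolation=cv2.INTER_CUBIC);c=im.copy()
for th,col in((20,(0,0,255)),(25,(255,0,0))):
  for o in(0,.01):
    t=np.radians(th);d=-ex*np.sin(t)-np.array([0,0,np.cos(t)]);toe=-ex*np.cos(t)+np.array([0,0,np.sin(t)])
    for P in(G+d*(.039+o),G+d*(.169+o),G+d*(.169+o)+toe*.017):
        q=(proj("side",P)[0]-[x0,y0]+.5)*k-.5;cv2.circle(c,tuple(int(v) for v in q.round()),2,col,-1)
        print(th,o,q.round())
cv2.imwrite("pics/c6.png",np.hstack([im,c]))
E
```

```text
t=7.75 tool d mm [-77.8   2.1 192.4] n 208.0 yaw 15.27 pos [ 0.5737 -0.1883  0.4046] twist -172.33 w 11.7 F [ 0.86  0.13 -1.2 ] z [ 0.004 -0.001 -1.   ]
[-0.49  0.43  1.1   1.44 -0.39  1.49 -0.71] [-0.05517928  0.04015927  0.06804243]
[260 207] (384, 512, 3)
20 0 [351. 167.]
20 0 [279. 380.]
20 0 [254. 391.]
20 0.01 [345. 185.]
20 0.01 [274. 395.]
20 0.01 [249. 406.]
25 0 [346. 169.]
25 0 [258. 389.]
25 0 [234. 398.]
25 0.01 [339. 187.]
25 0.01 [251. 404.]
25 0.01 [227. 414.]
```

View pics/c6.png

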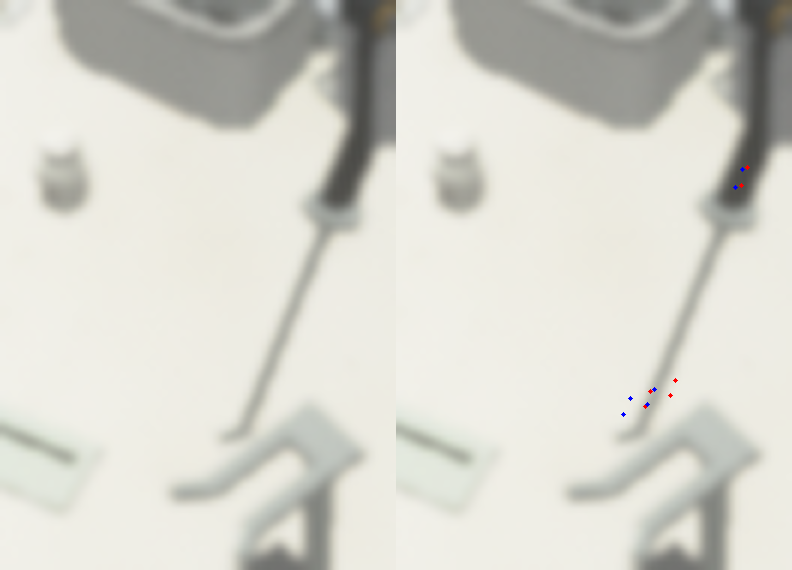

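```bash
python3 - <<'E'
from h import *
x0,y0=260-45,207-55
S=lambda u,v:np.array([(u+.5)/6-.5+x0,(v+.5)/6-.5+y0])
G=np.array([.5737,-.1883,.4016]);a=np.radians(15.2);ex=np.array([np.cos(a),np.sin(a),0]);ey=np.array([-np.sin(a),np.cos(a),0])
def pts(p):
    th,o,ox,oy=p; d=-ex*np.sin(th)-np.array([0,0,np.cos(th)]);g=G+d*o+ex*ox+ey*oy
    toe=-ex*np.cos(th)+np.array([0,0,np.sin(th)])
    return [g+d*.039,g+d*.169,g+d*.169+toe*.017]
m=[S(328,222),S(243,433),S(220,438)]
f=lambda p:np.r_[(proj("side",pts(p))-m).ravel()*3,p[2]/.002,p[3]/.002]
r=least_squares(f,[.4,0,0,0],x_scale=[.1,.01,.01,.01]);print(np.degrees(r.x[0]),r.x[1:]*1e3,r.fun.round(2),(pts(r.x)[1]-G).round(4))
E
```

```text
24.02901751308419 [29.30734103  0.38672084  0.35226181] [-0.39 -1.34  0.49 -0.45 -0.08  1.92  0.19  0.18] [-0.0776 -0.0207 -0.1811]
```

Request:
apply_moves(
  steps=[
    {"tx":-16,"ty":-4,"tz":0,"twist":0,"hand":0},
    {"tx":-17,"ty":-5,"tz":0,"twist":0,"hand":0},
    {"tx":0,"ty":0,"tz":0,"twist":-8,"hand":0},
    {"tx":0,"ty":0,"tz":0,"twist":-8,"hand":0},
    {"tx":0,"ty":0,"tz":0,"twist":-8,"hand":0},
    {"tx":0,"ty":0,"tz":0,"twist":-8,"hand":0},
    {"tx":0,"ty":0,"tz":0,"twist":-8,"hand":0},
    {"tx":0,"ty":0,"tz":0,"twist":-8,"hand":0},
  ],
)

```text
clock: 8.6
ee_pos: [0.5387, -0.1873, 0.4005]
orientation: [0.85, 0.527, -0.001, -0.001]
wrist_force: [0.4, 0.7, -0.5]
gripper_width: 0.0115
grip_force: 50.0
```

```bash
python3 - <<'E'
from h import *
from bench import ctrl
todo(.5394,.0059,.344,187.6)
s=ctrl.get_state();print(np.round(s["joint_positions"],2))
E
```

```text
t=8.60 tool d mm [173.4 -85.1  56.5] n 201.0 yaw 63.61 pos [ 0.5387 -0.1873  0.4005] twist -123.99 w 11.5 F [ 0.36  0.69 -0.55] z [-0.002  0.    -1.   ]
[-0.45  0.3   0.94  1.53 -0.24  1.44  0.04]
```

Request:
apply_moves(
  steps=[
    {"tx":0,"ty":0,"tz":0,"twist":-8.3,"hand":0},
    {"tx":0,"ty":0,"tz":0,"twist":-8.3,"hand":0},
    {"tx":0,"ty":0,"tz":0,"twist":-8.3,"hand":0},
    {"tx":0,"ty":0,"tz":0,"twist":-8.3,"hand":0},
    {"tx":0,"ty":0,"tz":0,"twist":-8.3,"hand":0},
    {"tx":0,"ty":0,"tz":0,"twist":-8.3,"hand":0},
    {"tx":0,"ty":0,"tz":0,"twist":-8.3,"hand":0},
    {"tx":0,"ty":0,"tz":0,"twist":-8.3,"hand":0},
    {"tx":0,"ty":0,"tz":0,"twist":-8.3,"hand":0},
    {"tx":0,"ty":0,"tz":0,"twist":-8.3,"hand":0},
  ],
)

```text
clock: 9.6
ee_pos: [0.5387, -0.1872, 0.4004]
orientation: [0.287, 0.958, -0.0, -0.001]
wrist_force: [0.3, -0.7, -1.0]
gripper_width: 0.0118
grip_force: 50.0
```

Request:
apply_moves(
  steps=[
    {"tx":0,"ty":0,"tz":0,"twist":-8.2,"hand":0},
    {"tx":0,"ty":0,"tz":0,"twist":-8.2,"hand":0},
    {"tx":0,"ty":0,"tz":0,"twist":-8.2,"hand":0},
    {"tx":0,"ty":0,"tz":0,"twist":-8.2,"hand":0},
    {"tx":0,"ty":0,"tz":0,"twist":-8.2,"hand":0},
    {"tx":0,"ty":0,"tz":0,"twist":0,"hand":0},
  ],
)

```text
clock: 10.2
ee_pos: [0.5387, -0.1874, 0.4006]
orientation: [-0.065, 0.998, 0.0, -0.001]
wrist_force: [0.7, -0.2, -1.2]
gripper_width: 0.0117
grip_force: 50.0
```

```bash
python3 - <<'E'
from h import *
from bench import ctrl
todo(.5394,.0059,.344,187.6)
s=ctrl.get_state();print(np.round(s["joint_positions"],2))
E
```

```text
t=10.20 tool d mm [-25.9 191.5  56.7] n 201.0 yaw -172.56 pos [ 0.5387 -0.1874  0.4006] twist -360.16 w 11.7 F [ 0.68 -0.2  -1.24] z [-0.002  0.    -1.   ]
[-0.19  0.23  0.59  1.52 -0.13  1.43  2.1 ]
```

Request:
apply_moves(
  steps=[
    {"tx":-3,"ty":24,"tz":7,"twist":0,"hand":0},
    {"tx":-3,"ty":24,"tz":7,"twist":0,"hand":0},
    {"tx":-3,"ty":24,"tz":7,"twist":0,"hand":0},
    {"tx":-3,"ty":24,"tz":7,"twist":0,"hand":0},
    {"tx":-3,"ty":24,"tz":7,"twist":0,"hand":0},
    {"tx":-4,"ty":24,"tz":7,"twist":0,"hand":0},
    {"tx":-4,"ty":24,"tz":7,"twist":-0.2,"hand":0},
    {"tx":-3,"ty":23,"tz":7,"twist":0,"hand":0},
    {"tx":0,"ty":0,"tz":0,"twist":0,"hand":0},
    {"tx":0,"ty":0,"tz":0,"twist":0,"hand":0},
  ],
)

```text
clock: 11.2
ee_pos: [0.5403, 0.0052, 0.3452]
orientation: [-0.064, 0.998, -0.0, -0.001]
wrist_force: [0.2, -0.3, -0.6]
gripper_width: 0.0119
grip_force: 50.0
```

```bash
python3 - <<'E'
from h import *
from bench import ctrl
todo(.5394,.0059,.344,187.6)
s=ctrl.get_state();print(np.round(s["joint_positions"],2))
b=ctrl.get_image("side")["color"];t=ctrl.get_image("top")["color"]
a=np.radians(7.62);ex=-np.array([np.cos(a),np.sin(a),0]);G=s["ee_pos"]-[0,0,.003]
th=np.radians(24);d=-ex*np.sin(th)-np.array([0,0,np.cos(th)]);toe=-ex*np.cos(th)+np.array([0,0,np.sin(th)]);g=G+d*.0293
out=[];k=6
for n,im in(("side",b),("top",t)):
    P=[g+d*.039,g+d*.169,g+d*.169+toe*.017];q=proj(n,P);x0,y0=(q[1]-[40,45]).astype(int)
    c=cv2.resize(im[y0:y0+90,x0:x0+66],None,fx=k,fy=k,interpolation=cv2.INTER_CUBIC)
    for v in (q-[x0,y0]+.5)*k-.5: cv2.circle(c,tuple(int(w) for w in v.round()),2,(0,0,255),-1)
    print(n,x0,y0,((q-[x0,y0]+.5)*k-.5).round());out.append(c)
cv2.imwrite("pics/c7.png",np.hstack(out))
E
```

```text
t=11.20 tool d mm [0.8 0.8 1.2] n 2.0 yaw -172.68 pos [0.5403 0.0052 0.3452] twist -360.28 w 11.9 F [ 0.15 -0.34 -0.6 ] z [-0.001 -0.001 -1.   ]
[-0.46  0.18  0.46  1.68 -0.08  1.3   1.71]
side 218 125 [[158. 170.]
 [243. 278.]
 [265. 258.]]
top 198 135 [[248. 347.]
 [244. 275.]
 [238. 242.]]
```

View pics/c7.png

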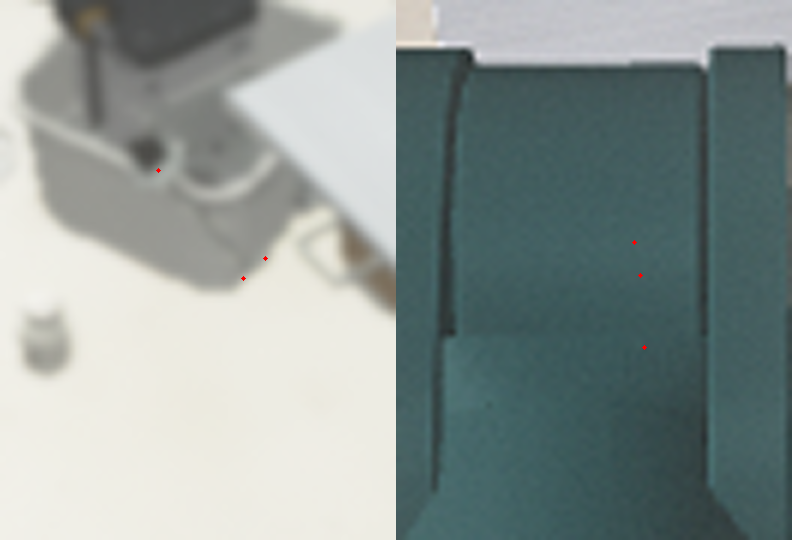

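Request:
apply_moves(
  steps=[
    {"tx":-13,"ty":1,"tz":1,"twist":0,"hand":0},
    {"tx":-13,"ty":0,"tz":0,"twist":-0.2,"hand":0},
    {"tx":-13,"ty":0,"tz":0,"twist":0,"hand":0},
    {"tx":-12,"ty":0,"tz":0,"twist":0,"hand":0},
    {"tx":0,"ty":0,"tz":0,"twist":0,"hand":0},
    {"tx":0,"ty":0,"tz":0,"twist":0,"hand":0},
  ],
)

```text
clock: 11.9
ee_pos: [0.5911, 0.0125, 0.3446]
orientation: [-0.067, 0.998, -0.0, -0.0]
wrist_force: [0.6, -0.6, -1.1]
gripper_width: 0.0116
grip_force: 50.0
```

```bash
cat >> h.py <<'E'
def loc():
    # pad point and predicted hook corner in locker frame, mm
    from bench import ctrl
    s=ctrl.get_state();a=.133;d=np.array(s["ee_pos"])-[.7829,.0011,.003]
    x=d[0]*np.cos(a)+d[1]*np.sin(a);y=-d[0]*np.sin(a)+d[1]*np.cos(a);p=np.array([x,y,d[2]])*1e3
    tx=R.from_quat(s["orientation"]).as_matrix()[:,0];f=np.array(s["wrist_force"])
    print("t %.2f pad"%s["clock"],p.round(1),"corner",(p+[80.7,0,-181.1]).round(1),"F loc",np.round([f[0]*np.cos(a)+f[1]*np.sin(a),-f[0]*np.sin(a)+f[1]*np.cos(a),f[2]],2),"M",np.round(s["moment"],2),"yaw",np.degrees(np.arctan2(tx[1],tx[0])).round(1),"j",np.round(s["joint_positions"],2))
E
python3 -c "
from h import *
loc()"
```

```text
t 11.90 pad [-188.6   36.7  341.6] corner [-107.9   36.7  160.5] F loc [ 0.53 -0.64 -1.09] M [0.05 0.05 0.04] yaw -172.4 j [-0.43  0.29  0.46  1.56 -0.13  1.32  1.74]
```

Right on the target. Now I slide in along the rod.

Request:
apply_moves(
  steps=[
    {"tx":-4,"ty":0,"tz":9,"twist":0,"hand":0},
    {"tx":-4,"ty":0,"tz":9,"twist":0,"hand":0},
    {"tx":-4,"ty":0,"tz":9,"twist":0,"hand":0},
    {"tx":-4,"ty":0,"tz":9,"twist":0,"hand":0},
    {"tx":0,"ty":0,"tz":0,"twist":0,"hand":0},
    {"tx":0,"ty":0,"tz":0,"twist":0,"hand":0},
  ],
)

```text
clock: 12.5
ee_pos: [0.6068, 0.0148, 0.3087]
orientation: [-0.067, 0.998, -0.0, -0.0]
wrist_force: [-0.1, 0.1, -1.3]
gripper_width: 0.0117
grip_force: 50.0
```

```bash
python3 -c "
from h import *
loc()"
```

```text
t 12.50 pad [-172.7   37.   305.7] corner [-92.   37.  124.6] F loc [-0.05  0.15 -1.28] M [ 0.01 -0.    0.01] yaw -172.3 j [-0.42  0.34  0.45  1.57 -0.15  1.26  1.76]
```

Request:
apply_moves(
  steps=[
    {"tx":0,"ty":-8,"tz":0,"twist":0,"hand":0},
    {"tx":0,"ty":-8,"tz":0,"twist":0,"hand":0},
    {"tx":0,"ty":-6,"tz":0,"twist":0,"hand":0},
    {"tx":0,"ty":-6,"tz":0,"twist":0,"hand":0},
    {"tx":0,"ty":0,"tz":0,"twist":0,"hand":0},
  ],
)

```text
clock: 13.0
ee_pos: [0.6107, -0.014, 0.3091]
orientation: [-0.066, 0.998, -0.0, 0.0]
wrist_force: [0.1, 1.5, -1.8]
gripper_width: 0.0117
grip_force: 50.0
```

```bash
python3 -c "
from h import *
loc()"
```

```text
t 13.00 pad [-172.7    7.8  306.1] corner [-92.    7.8 125. ] F loc [ 0.32  1.42 -1.78] M [0.28 0.05 0.05] yaw -172.4 j [-0.38  0.35  0.46  1.56 -0.16  1.26  1.81]
```

The 1.4 N sideways force and 0.28 N·m moment show the bolt is being drawn.

Request:
apply_moves(
  steps=[
    {"tx":0,"ty":-5,"tz":0,"twist":0,"hand":0},
    {"tx":0,"ty":-5,"tz":0,"twist":0,"hand":0},
    {"tx":0,"ty":-4,"tz":0,"twist":0,"hand":0},
    {"tx":0,"ty":-4,"tz":0,"twist":0,"hand":0},
    {"tx":0,"ty":0,"tz":0,"twist":0,"hand":0},
    {"tx":0,"ty":0,"tz":0,"twist":0,"hand":0},
  ],
)

```text
clock: 13.6
ee_pos: [0.613, -0.0308, 0.3089]
orientation: [-0.067, 0.998, -0.0, -0.0]
wrist_force: [0.8, 0.9, -1.0]
gripper_width: 0.0115
grip_force: 50.0
```

```bash
python3 -c "
from h import *
loc()"
```

```text
t 13.60 pad [-172.6   -9.1  305.9] corner [-91.9  -9.1 124.8] F loc [ 0.9   0.78 -0.97] M [0.34 0.03 0.1 ] yaw -172.3 j [-0.35  0.36  0.47  1.56 -0.17  1.27  1.84]
```

Request:
apply_moves(
  steps=[
    {"tx":0,"ty":-2,"tz":0,"twist":0,"hand":0},
    {"tx":0,"ty":-2,"tz":0,"twist":0,"hand":0},
    {"tx":0,"ty":-1,"tz":0,"twist":0,"hand":0},
    {"tx":0,"ty":0,"tz":0,"twist":0,"hand":0},
  ],
)

```text
clock: 14.0
ee_pos: [0.6136, -0.0351, 0.3089]
orientation: [-0.067, 0.998, 0.0, -0.0]
wrist_force: [-1.4, 5.2, 0.5]
gripper_width: 0.0119
grip_force: 50.3
```

```bash
python3 -c "
from h import *
loc()"
```

```text
t 14.00 pad [-172.6  -13.4  305.9] corner [-91.9 -13.4 124.8] F loc [-0.65  5.36  0.53] M [2.22 0.48 0.47] yaw -172.3 j [-0.35  0.36  0.47  1.55 -0.17  1.27  1.85]
```

Request:
apply_moves(
  force=58,
  steps=[
    {"tx":0,"ty":4,"tz":0,"twist":0,"hand":0},
    {"tx":2,"ty":4,"tz":0,"twist":0,"hand":0},
    {"tx":3,"ty":2,"tz":2,"twist":0,"hand":0},
    {"tx":3,"ty":0,"tz":3,"twist":0,"hand":0},
    {"tx":3,"ty":0,"tz":3,"twist":0,"hand":0},
    {"tx":0,"ty":0,"tz":0,"twist":0,"hand":0},
  ],
)

```text
clock: 14.6
ee_pos: [0.6009, -0.0275, 0.3005]
orientation: [-0.067, 0.998, -0.0, -0.0]
wrist_force: [-0.4, -0.1, -0.9]
gripper_width: 0.0118
grip_force: 58.0
```

```bash
python3 -c "
from h import *
loc()"
```

```text
t 14.60 pad [-184.2   -4.3  297.5] corner [-103.5   -4.3  116.4] F loc [-0.39 -0.02 -0.93] M [ 0.06  0.06 -0.08] yaw -172.4 j [-0.37  0.34  0.47  1.6  -0.16  1.24  1.83]
```

Request:
apply_moves(
  steps=[
    {"tx":4,"ty":0,"tz":5,"twist":0,"hand":0},
    {"tx":4,"ty":0,"tz":5,"twist":0,"hand":0},
    {"tx":4,"ty":0,"tz":5,"twist":0,"hand":0},
    {"tx":4,"ty":0,"tz":5,"twist":0,"hand":0},
    {"tx":0,"ty":0,"tz":0,"twist":0,"hand":0},
  ],
)

```text
clock: 15.1
ee_pos: [0.5847, -0.0294, 0.2802]
orientation: [-0.067, 0.998, -0.0, -0.001]
wrist_force: [-0.0, -0.4, -1.3]
gripper_width: 0.0115
grip_force: 58.0
```

```bash
python3 - <<'E'
from h import *
from bench import ctrl
loc()
b=ctrl.get_image("side")["color"]
cv2.imwrite("pics/c8.png",cv2.resize(b[115:205,225:345],None,fx=6,fy=6,interpolation=cv2.INTER_CUBIC))
E
```

```text
t 15.10 pad [-200.5   -4.   277.2] corner [-119.8   -4.    96.1] F loc [-0.09 -0.37 -1.32] M [ 0.01  0.07 -0.01] yaw -172.3 j [-0.37  0.32  0.47  1.67 -0.15  1.19  1.84]
```

View pics/c8.png

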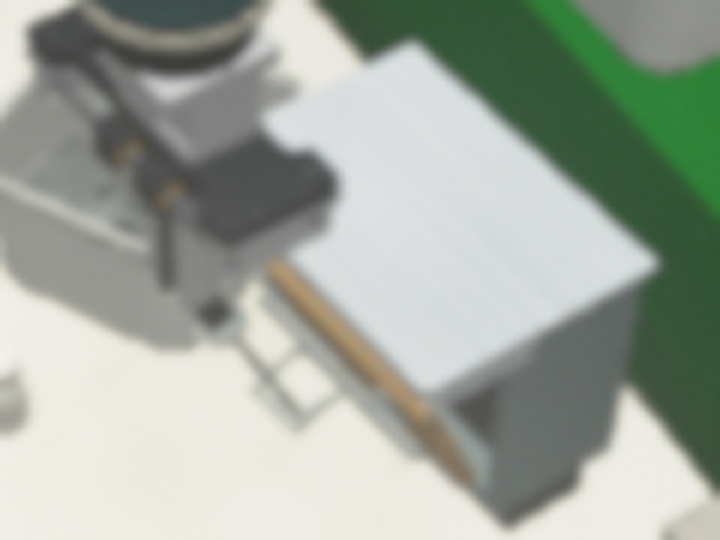

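The flap is well open: its top edge runs from (270,265) to (465,480), and the loop bar from (255,387) to (300,430). I'll estimate the angle.

```bash
python3 - <<'E'
from h import *
def W(x,y,z,a=.133): return [.7829+np.cos(a)*x-np.sin(a)*y,.0011+np.sin(a)*x+np.cos(a)*y,z]
S=lambda u,v:np.array([(u+.5)/6-.5+225,(v+.5)/6-.5+115])
def bar(p,y): return W(-.053-.054*np.cos(p)-.070*np.sin(p),y,.068+.070*np.cos(p)-.054*np.sin(p))
f=lambda q:(proj("side",[bar(q[0],q[1]+.021),bar(q[0],q[1]-.021)])-[S(255,387),S(300,430)]).ravel()
r=least_squares(f,[.4,.003],x_scale=[.1,.01]);print(r.x,r.fun.round(2))
E
```

```text
[0.38867547 0.00247858] [ 0.17 -0.25 -0.17  0.25]
```

Request:
apply_moves(
  steps=[
    {"tx":5,"ty":0,"tz":6,"twist":0,"hand":0},
    {"tx":5,"ty":0,"tz":6,"twist":0,"hand":0},
    {"tx":6,"ty":0,"tz":-14,"twist":0,"hand":0},
    {"tx":18,"ty":0,"tz":-36,"twist":0,"hand":0},
    {"tx":20,"ty":0,"tz":-40,"twist":0,"hand":0},
    {"tx":20,"ty":0,"tz":-40,"twist":0,"hand":0},
    {"tx":20,"ty":0,"tz":-20,"twist":0,"hand":0},
    {"tx":0,"ty":0,"tz":0,"twist":0,"hand":0},
  ],
)

```text
clock: 15.95
ee_pos: [0.4913, -0.0429, 0.4231]
orientation: [-0.066, 0.998, 0.0, 0.003]
wrist_force: [0.2, -1.5, -0.6]
gripper_width: 0.0119
grip_force: 58.0
```

```bash
python3 - <<'E'
from h import *
from bench import ctrl
loc();todo(.5,-.19,.40,15.2)
b=ctrl.get_image("side")["color"];cv2.imwrite("pics/s9.png",b)
E
```

```text
t 15.95 pad [-294.8   -5.   420.1] corner [-214.1   -5.   239. ] F loc [ 0.03 -1.51 -0.64] M [-0.02 -0.    0.01] yaw -172.4 j [-0.44  0.04  0.48  1.65 -0.02  1.45  1.75]
t=15.95 tool d mm [  11. -147.   23.] n 149.0 yaw -172.39 pos [ 0.4913 -0.0429  0.4231] twist -187.59 w 11.9 F [ 0.23 -1.49 -0.64] z [ 0.006  0.001 -1.   ]
```

Request:
apply_moves(
  steps=[
    {"tx":0,"ty":-15,"tz":0,"twist":0,"hand":0},
    {"tx":0,"ty":-20,"tz":0,"twist":0,"hand":0},
    {"tx":0,"ty":-20,"tz":0,"twist":0,"hand":0},
    {"tx":0,"ty":-20,"tz":0,"twist":0,"hand":0},
    {"tx":0,"ty":-20,"tz":0,"twist":0,"hand":0},
    {"tx":0,"ty":-20,"tz":0,"twist":0,"hand":0},
    {"tx":0,"ty":-20,"tz":0,"twist":0,"hand":0},
    {"tx":0,"ty":-13,"tz":0,"twist":0,"hand":0},
    {"tx":0,"ty":0,"tz":0,"twist":8,"hand":0},
    {"tx":0,"ty":0,"tz":0,"twist":8,"hand":0},
  ],
)

```text
clock: 17.0
ee_pos: [0.5122, -0.1889, 0.4178]
orientation: [0.076, 0.997, -0.0, -0.001]
wrist_force: [-0.1, 0.1, -1.6]
gripper_width: 0.0117
grip_force: 58.0
```

Request:
apply_moves(
  steps=[
    {"tx":0,"ty":0,"tz":0,"twist":8,"hand":0},
    {"tx":0,"ty":0,"tz":0,"twist":8,"hand":0},
    {"tx":0,"ty":0,"tz":0,"twist":8,"hand":0},
    {"tx":0,"ty":0,"tz":0,"twist":8,"hand":0},
    {"tx":0,"ty":0,"tz":0,"twist":8,"hand":0},
    {"tx":0,"ty":0,"tz":0,"twist":8,"hand":0},
    {"tx":0,"ty":0,"tz":0,"twist":8,"hand":0},
    {"tx":0,"ty":0,"tz":0,"twist":8,"hand":0},
    {"tx":0,"ty":0,"tz":0,"twist":8,"hand":0},
    {"tx":0,"ty":0,"tz":0,"twist":8,"hand":0},
  ],
)

```text
clock: 18.0
ee_pos: [0.5123, -0.1883, 0.418]
orientation: [0.699, 0.715, -0.001, -0.0]
wrist_force: [-0.2, -0.7, -1.4]
gripper_width: 0.0115
grip_force: 58.0
```

```bash
python3 - <<'E'
from h import *
from bench import ctrl
todo(.5602,-.192,.4046,15.2)
print(np.round(ctrl.get_state()["joint_positions"],2))
E
```

```text
t=18.00 tool d mm [-4.8 47.9 13.3] n 50.0 yaw 91.35 pos [ 0.5123 -0.1883  0.418 ] twist 76.15 w 11.5 F [-0.19 -0.74 -1.37] z [-0.002 -0.001 -1.   ]
[-0.39  0.2   0.82  1.55 -0.14  1.46  0.46]
```

Request:
apply_moves(
  steps=[
    {"tx":0,"ty":0,"tz":0,"twist":8,"hand":0},
    {"tx":0,"ty":0,"tz":0,"twist":8,"hand":0},
    {"tx":0,"ty":0,"tz":0,"twist":8,"hand":0},
    {"tx":0,"ty":0,"tz":0,"twist":8,"hand":0},
    {"tx":0,"ty":0,"tz":0,"twist":8,"hand":0},
    {"tx":0,"ty":0,"tz":0,"twist":8,"hand":0},
    {"tx":0,"ty":0,"tz":0,"twist":8,"hand":0},
    {"tx":0,"ty":0,"tz":0,"twist":8,"hand":0},
    {"tx":0,"ty":0,"tz":0,"twist":8,"hand":0},
    {"tx":0,"ty":0,"tz":0,"twist":4.1,"hand":0},
  ],
)

```text
clock: 19.0
ee_pos: [0.5123, -0.1883, 0.4181]
orientation: [0.991, 0.133, -0.001, 0.0]
wrist_force: [0.2, -1.3, -1.5]
gripper_width: 0.0118
grip_force: 58.0
```

Request:
apply_moves(
  steps=[
    {"tx":15,"ty":4,"tz":3,"twist":0,"hand":0},
    {"tx":15,"ty":4,"tz":3,"twist":0,"hand":0},
    {"tx":15,"ty":4,"tz":3,"twist":0,"hand":0},
    {"tx":14,"ty":4,"tz":4,"twist":0,"hand":0},
    {"tx":0,"ty":0,"tz":0,"twist":0,"hand":0},
    {"tx":0,"ty":0,"tz":0,"twist":0,"hand":0},
  ],
)

```text
clock: 19.6
ee_pos: [0.573, -0.1883, 0.4052]
orientation: [0.991, 0.135, -0.001, 0.0]
wrist_force: [-0.6, 0.9, -1.1]
gripper_width: 0.0111
grip_force: 58.0
```

```bash
python3 - <<'E'
from h import *
from bench import ctrl
todo(.5737,-.1883,.4046,15.2)
b=ctrl.get_image("side")["color"];cv2.imwrite("pics/s10.png",b)
o=cv2.imread("pics/c6.png")[:,:396];o=cv2.resize(o,(66,95),interpolation=cv2.INTER_AREA).astype(int)
n=b[152:247,215:281].astype(int)
# dark-pixel rod centre per row, lower rod section, old vs new
for r in range(40,72,3):
    f=lambda im:(lambda g:(np.round((np.arange(66)*g).sum()/max(g.sum(),1),2),round(g.sum())))(np.clip(215-im[r].mean(1),0,60)*((np.arange(66)>34)&(np.arange(66)<58)))
    print(r,f(o),f(n))
def W(x,y,z,a=.133): return [.7829+np.cos(a)*x-np.sin(a)*y,.0011+np.sin(a)*x+np.cos(a)*y,z]
s0=cv2.imread("pics/side0.png")
for p in [(-.14,-.06,.07),(-.14,-.02,.07),(-.14,.02,.07),(-.147,-.04,.07),(-.17,-.04,.07),(-.12,-.05,.07)]:
    u,v=proj("side",W(*p))[0].round().astype(int);print(p,u,v,s0[v,u],b[v,u])
E
```

```text
t=19.60 tool d mm [0.7 0.2 0.6] n 1.0 yaw 15.54 pos [ 0.573  -0.1883  0.4052] twist 0.34 w 11.1 F [-0.62  0.92 -1.08] z [-0.002 -0.001 -1.   ]
40 (np.float64(53.03), 105) (np.float64(53.25), 468)
43 (np.float64(51.58), 92) (np.float64(53.8), 425)
46 (np.float64(50.41), 89) (np.float64(53.87), 253)
49 (np.float64(49.09), 75) (np.float64(49.48), 104)
52 (np.float64(47.96), 82) (np.float64(47.57), 90)
55 (np.float64(46.82), 78) (np.float64(46.38), 88)
58 (np.float64(45.5), 79) (np.float64(45.08), 82)
61 (np.float64(44.36), 83) (np.float64(43.98), 88)
64 (np.float64(43.08), 78) (np.float64(42.82), 81)
67 (np.float64(42.25), 90) (np.float64(42.1), 92)
70 (np.float64(46.89), 215) (np.float64(46.76), 230)
(-0.14, -0.06, 0.07) 279 203 [225 234 236] [116 160 192]
(-0.14, -0.02, 0.07) 272 196 [226 235 236] [117 162 194]
(-0.14, 0.02, 0.07) 265 189 [226 234 236] [119 159 187]
(-0.147, -0.04, 0.07) 274 201 [227 235 237] [130 158 178]
(-0.17, -0.04, 0.07) 268 204 [227 235 236] [227 235 237]
(-0.12, -0.05, 0.07) 282 199 [225 234 235] [120 170 204]
```

The flap lies level: wood colour shows exactly where the level flap should be. The rod sits unchanged in the hand. Now I thread it down through the slot.

Request:
apply_moves(
  steps=[
    {"tx":-7,"ty":0,"tz":0,"twist":0.3,"hand":0},
    {"tx":-6,"ty":0,"tz":10,"twist":0,"hand":0},
    {"tx":0,"ty":0,"tz":25,"twist":0,"hand":0},
    {"tx":0,"ty":0,"tz":30,"twist":0,"hand":0},
    {"tx":0,"ty":0,"tz":30,"twist":0,"hand":0},
    {"tx":-8,"ty":0,"tz":20,"twist":0,"hand":0},
    {"tx":-8,"ty":0,"tz":10,"twist":0,"hand":0},
    {"tx":-8,"ty":0,"tz":10,"twist":0,"hand":0},
    {"tx":-8,"ty":0,"tz":5,"twist":0,"hand":0},
    {"tx":0,"ty":0,"tz":0,"twist":0,"hand":0},
  ],
)

```text
clock: 20.65
ee_pos: [0.5289, -0.2006, 0.2663]
orientation: [0.991, 0.132, 0.0, -0.0]
wrist_force: [0.6, -0.2, -1.7]
gripper_width: 0.0117
grip_force: 58.0
```

```bash
python3 - <<'E'
from h import *
todo(.5293,-.2004,.2415,15.2)
E
```

```text
t=20.65 tool d mm [ 0.5 -0.1 24.8] n 25.0 yaw 15.21 pos [ 0.5289 -0.2006  0.2663] twist 0.01 w 11.7 F [ 0.59 -0.17 -1.68] z [ 0.  0. -1.]
```

Perfect. Lowering to contact, gently.

Request:
apply_moves(
  steps=[
    {"tx":0,"ty":0,"tz":8,"twist":0,"hand":0},
    {"tx":0,"ty":0,"tz":8,"twist":0,"hand":0},
    {"tx":0,"ty":0,"tz":5,"twist":0,"hand":0},
    {"tx":0,"ty":0,"tz":0,"twist":0,"hand":0},
  ],
)

```text
clock: 21.05
ee_pos: [0.5297, -0.1998, 0.2442]
orientation: [0.991, 0.133, -0.001, 0.0]
wrist_force: [0.2, -0.4, -1.1]
gripper_width: 0.0119
grip_force: 58.0
```

Request:
apply_moves(
  force=8,
  steps=[
    {"tx":0,"ty":0,"tz":2,"twist":0,"hand":0},
    {"tx":0,"ty":0,"tz":1,"twist":0,"hand":0},
    {"tx":0,"ty":0,"tz":0,"twist":0,"hand":0},
  ],
)

```text
clock: 21.35
ee_pos: [0.5299, -0.2001, 0.242]
orientation: [0.991, 0.133, -0.0, 0.0]
wrist_force: [0.2, -0.1, -1.6]
gripper_width: 0.0122
grip_force: 8.0
```

Request:
apply_moves(
  force=8,
  steps=[
    {"tx":0,"ty":0,"tz":1,"twist":0,"hand":0},
    {"tx":0,"ty":0,"tz":1,"twist":0,"hand":0},
    {"tx":0,"ty":0,"tz":0,"twist":0,"hand":0},
  ],
)

```text
clock: 21.65
ee_pos: [0.5299, -0.2, 0.2399]
orientation: [0.991, 0.133, -0.0, 0.0]
wrist_force: [-0.2, 0.5, -2.1]
gripper_width: 0.0117
grip_force: 8.0
```

Request:
apply_moves(
  force=3,
  steps=[
    {"tx":0,"ty":0,"tz":2,"twist":0,"hand":0},
    {"tx":0,"ty":0,"tz":1,"twist":0,"hand":0},
    {"tx":-4,"ty":0,"tz":0,"twist":0,"hand":0},
    {"tx":-4,"ty":0,"tz":0,"twist":0,"hand":0},
    {"tx":-4,"ty":0,"tz":0,"twist":0,"hand":0},
    {"tx":-4,"ty":0,"tz":0,"twist":0,"hand":0},
    {"tx":0,"ty":0,"tz":0,"twist":0,"hand":0},
  ],
)

```text
clock: 22.35
ee_pos: [0.5138, -0.2045, 0.237]
orientation: [0.991, 0.133, -0.0, 0.0]
wrist_force: [-1.0, 0.6, -0.7]
gripper_width: 0.0121
grip_force: 3.0
```

```bash
cat > seg.py <<'E'
from h import *
from bench import ctrl
# bottom shank/toe and handle in side view: compare with the start picture
s0=cv2.imread("pics/side0.png").astype(int);b=ctrl.get_image("side")["color"].astype(int)
todo(.502,-.2065,.212,15.2)
D=np.abs(b-s0).max(2)
a=np.radians(15.2);ex=np.array([np.cos(a),np.sin(a),0]);S=np.array([.502,-.2065,.17])
def score(x,th,zc):  # collar underside at fork x, height zc; mean grey along predicted shank minus neighbours
    d=-ex*np.sin(th)-np.array([0,0,np.cos(th)]);P=[S+ex*x+[0,0,zc]+d*l for l in np.linspace(.03,.12,40)]
    q=proj("side",P);g=b.mean(2).astype(np.float32)
    f=lambda q:cv2.remap(g,q[:,0].astype(np.float32)[None],q[:,1].astype(np.float32)[None],cv2.INTER_LINEAR)[0]
    return abs(f(q)-.5*(f(q-[2.5,0])+f(q+[2.5,0]))).mean()
# dark handle axis: pixels darker than 75 in a window round the stand, above the base
m=(b.max(2)<95);ys,xs=np.nonzero(m[195:236,245:285]);
for y in range(195,240,2):
    c=np.nonzero(m[y,240:290])[0];print(y,(c.min()+240,c.max()+240) if len(c) else None,end="; ")
print()
for nm,P in(("top",.073),("bot",.005)): print(nm,proj("side",S+[0,0,P]).round(1))
E
python3 seg.py
```

```text
t=22.40 tool d mm [-12.3  -1.1  25. ] n 28.0 yaw 15.25 pos [ 0.5141 -0.2043  0.237 ] twist 0.05 w 12.1 F [-0.11  0.32 -0.7 ] z [-0. -0. -1.]
195 (np.int64(249), np.int64(273)); 197 (np.int64(246), np.int64(276)); 199 (np.int64(246), np.int64(278)); 201 (np.int64(248), np.int64(286)); 203 (np.int64(256), np.int64(289)); 205 (np.int64(255), np.int64(289)); 207 (np.int64(255), np.int64(289)); 209 (np.int64(256), np.int64(287)); 211 (np.int64(257), np.int64(284)); 213 (np.int64(258), np.int64(281)); 215 (np.int64(258), np.int64(279)); 217 (np.int64(258), np.int64(276)); 219 (np.int64(258), np.int64(259)); 221 None; 223 None; 225 (np.int64(259), np.int64(259)); 227 (np.int64(258), np.int64(261)); 229 (np.int64(258), np.int64(260)); 231 None; 233 None; 235 None; 237 None; 239 None; 
top [[256.6 217.7]]
bot [[256.8 230.9]]
```

Request:
apply_moves(
  force=3,
  steps=[
    {"tx":-4,"ty":0,"tz":0,"twist":0,"hand":0},
    {"tx":-4,"ty":0,"tz":0,"twist":0,"hand":0},
    {"tx":0,"ty":0,"tz":0,"twist":0,"hand":13},
    {"tx":0,"ty":0,"tz":0,"twist":0,"hand":14},
    {"tx":0,"ty":0,"tz":0,"twist":0,"hand":15},
    {"tx":0,"ty":0,"tz":0,"twist":0,"hand":17},
    {"tx":0,"ty":0,"tz":0,"twist":0,"hand":20},
    {"tx":0,"ty":0,"tz":0,"twist":0,"hand":20},
  ],
)

```text
clock: 23.2
ee_pos: [0.5067, -0.2063, 0.237]
orientation: [0.991, 0.133, -0.0, 0.0]
wrist_force: [0.1, 0.6, -0.7]
gripper_width: 0.0202
grip_force: 0.0
```

```bash
python3 seg.py
```

```text
t=23.25 tool d mm [-4.6 -1.1 25. ] n 25.0 yaw 15.27 pos [ 0.5067 -0.2064  0.237 ] twist 0.07 w 19.4 F [-0.35  0.48  0.17] z [-0. -0. -1.]
195 (np.int64(247), np.int64(270)); 197 (np.int64(244), np.int64(272)); 199 (np.int64(244), np.int64(275)); 201 (np.int64(245), np.int64(277)); 203 (np.int64(256), np.int64(285)); 205 (np.int64(256), np.int64(287)); 207 (np.int64(254), np.int64(287)); 209 (np.int64(254), np.int64(286)); 211 (np.int64(254), np.int64(284)); 213 (np.int64(255), np.int64(282)); 215 (np.int64(255), np.int64(279)); 217 (np.int64(255), np.int64(276)); 219 (np.int64(255), np.int64(274)); 221 (np.int64(256), np.int64(257)); 223 (np.int64(256), np.int64(257)); 225 (np.int64(256), np.int64(258)); 227 (np.int64(256), np.int64(258)); 229 (np.int64(256), np.int64(259)); 231 (np.int64(257), np.int64(257)); 233 None; 235 None; 237 None; 239 None; 
top [[256.6 217.7]]
bot [[256.8 230.9]]
```

The handle now stands upright at the seat, with its lower end at (257,231) against a predicted (256.8,230.9). I'll open and withdraw upward.

Request:
apply_moves(
  steps=[
    {"tx":0,"ty":0,"tz":0,"twist":0,"hand":30},
    {"tx":0,"ty":0,"tz":0,"twist":0,"hand":40},
    {"tx":0,"ty":0,"tz":0,"twist":0,"hand":50},
    {"tx":0,"ty":0,"tz":-20,"twist":0,"hand":50},
    {"tx":0,"ty":0,"tz":-40,"twist":0,"hand":50},
    {"tx":0,"ty":0,"tz":-40,"twist":0,"hand":50},
    {"tx":0,"ty":0,"tz":-40,"twist":0,"hand":50},
    {"tx":0,"ty":0,"tz":-20,"twist":0,"hand":50},
    {"tx":0,"ty":0,"tz":0,"twist":0,"hand":50},
  ],
)

```text
clock: 24.15
ee_pos: [0.5074, -0.2068, 0.3995]
orientation: [0.991, 0.133, 0.002, 0.001]
wrist_force: [-0.4, 0.7, -0.5]
gripper_width: 0.0497
grip_force: 0.0
```

Request:
apply_moves(
  steps=[
    {"tx":0,"ty":-40,"tz":0,"twist":0,"hand":50},
    {"tx":0,"ty":-40,"tz":0,"twist":0,"hand":50},
    {"tx":0,"ty":-40,"tz":0,"twist":0,"hand":50},
    {"tx":0,"ty":-40,"tz":0,"twist":0,"hand":50},
    {"tx":0,"ty":-40,"tz":0,"twist":0,"hand":50},
    {"tx":0,"ty":0,"tz":0,"twist":0,"hand":50},
    {"tx":0,"ty":0,"tz":0,"twist":0,"hand":50},
  ],
)

```text
clock: 24.85
ee_pos: [0.4538, -0.0128, 0.3965]
orientation: [0.991, 0.134, -0.0, -0.0]
wrist_force: [-1.2, -0.6, -0.2]
gripper_width: 0.0501
grip_force: 0.0
```

```bash
python3 seg.py; python3 - <<'E'
from h import *
from bench import ctrl
s0=cv2.imread("pics/side0.png");b=ctrl.get_image("side")["color"]
o=s0[212:262,250:268]
for src in(o,):
    m=cv2.matchTemplate(b[200:275,238:282],src,cv2.TM_SQDIFF);print(cv2.minMaxLoc(m)[2],"expect (12,12)")
for im in(s0,b):
    print([ (lambda c:(c.min(),c.max()) if len(c) else None)(np.nonzero(im[y,248:268].max(1)<95)[0]+248) for y in range(214,238,2)])
    g=im.mean(2); print([int(250+np.argmin(g[y,250:263])) for y in range(236,262,2)])
def W(x,y,z,a=.133): return [.7829+np.cos(a)*x-np.sin(a)*y,.0011+np.sin(a)*x+np.cos(a)*y,z]
for p in [(-.14,-.06,.07),(-.14,.02,.07)]:
    u,v=proj("side",W(*p))[0].round().astype(int);print(b[v,u])
t0=cv2.imread("pics/top0.png");print(ctrl.get_state()["joint_velocities"])
E
```

```text
t=24.90 tool d mm [ -4.3 198.5 184.6] n 271.0 yaw 15.26 pos [ 0.454  -0.0138  0.3966] twist 0.06 w 50.4 F [ 0.73 -0.66  0.21] z [-0. -0. -1.]
195 None; 197 None; 199 None; 201 None; 203 None; 205 None; 207 None; 209 None; 211 None; 213 None; 215 None; 217 None; 219 (np.int64(258), np.int64(258)); 221 (np.int64(257), np.int64(258)); 223 (np.int64(257), np.int64(257)); 225 (np.int64(257), np.int64(258)); 227 (np.int64(257), np.int64(258)); 229 (np.int64(257), np.int64(258)); 231 None; 233 None; 235 None; 237 None; 239 None; 
top [[256.6 217.7]]
bot [[256.8 230.9]]
(12, 12) expect (12,12)
[None, None, None, None, (np.int64(257), np.int64(257)), (np.int64(257), np.int64(257)), (np.int64(257), np.int64(258)), (np.int64(256), np.int64(258)), (np.int64(256), np.int64(258)), None, None, None]
[259, 260, 258, 257, 261, 261, 262, 261, 262, 261, 262, 260, 258]
[None, None, None, (np.int64(257), np.int64(258)), (np.int64(257), np.int64(257)), (np.int64(257), np.int64(258)), (np.int64(257), np.int64(259)), (np.int64(257), np.int64(258)), (np.int64(257), np.int64(258)), None, None, None]
[262, 260, 258, 258, 261, 261, 261, 262, 253, 262, 262, 260, 258]
[117 162 193]
[120 165 196]
[ 7.91218376e-03  6.46054826e-03  5.93083097e-03 -5.19559597e-03
  1.36362229e-03  9.50777676e-05 -3.40647413e-03]
```

The rod hangs as it did at the start, the flap is level, and the bolt was drawn to its stop. Handing in.

```bash
python3 -c "
from bench import ctrl
print(ctrl.hand_in())"
```

```text
the job is handed in; nothing more can be done
None
```

I handed the job in at about 25 s of the 58 s limit. The bolt is drawn to its stop, the flap lies level, and the rod hangs upright and released in its fork; no verdict came back. I didn't check the bystanders' positions afterward, but no contact with them showed up.

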